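# Clear the digger and tip the lost property bin open

## Robot

A 6-joint arm with a two-finger parallel gripper is mounted at the origin on the work surface. World frame = base frame: x ahead of the robot, y to its left, z up, the work surface at z = 0. Lengths are in m, angles in degrees, forces in N, time in s.
With the tool pointing down it reaches from about 0.3 to 0.85 m from the base axis. Payload 4.2 kg.
Tool frame: the origin (TCP) lies midway between the tips of the shut fingers; the grasp point (between the pads) lies 19 mm behind it (pinch_z is the distance from the TCP to the grasp point, in m); z points along the fingers, y is the direction in which the jaws open and shut (so a half turn about z gives the same grasp; the last joint's range is limited). The gripper opens to 91 mm and grips with 3 to 60 N. Pads are 32 mm wide; open, the fingers measure 118 mm over their backs; the gripper's body (76 mm by 178 mm) begins 60 mm behind the grasp point.
Start: joints at [62.968, 18.312, 89.639, -0, 72.044, -1.146], TCP at [0.251, 0.517, 0.214] pointing down, gripper open.
Joint ranges: [-177.97, 177.97], [-48.28, 115.42], [12.27, 149.76], [-77.06, 257.06], [2.81, 150.46], [-146.56, 146.56]. Speed limits (degrees/s): [147.25, 147.25, 180, 180, 180, 180].

## Interface

Orientations are given as [roll, pitch, yaw] about the fixed x, y, z axes, in that order (R = Rz(yaw) Ry(pitch) Rx(roll)).
In Python, from cell import state, grab_frame, calibration, job_done, pinch_z gives the robot as it stands.
- The arm moves only by the tool play_rows, never from a script. Its argument "deltas" is a list of rows, each a list of 5 numbers: the shift along the tool's x, y, z in m, then the turn about the tool's z in degrees, then the closure in counts, from 0 (fully open) to 255 (shut). In form: [[dx, dy, dz, turn, gripper], ...]. A call has 1 to 20 rows; each row is the pose to reach, as a shift and turn from the pose measured when the call began, along the tool's axes at that moment; what a row does not reach only later rows make up. A row lasts 1/12 s, in which the tool goes at most 41.7 mm and 7.16 degrees, less where a joint would pass 70% of its speed; a pose out of reach is approached as far as the arm can. A call with a gripper value outside its range is refused whole. The fingers move at their own pace and stop on an object; "newtons" is the grip in N (left out, the last holds). Time passes only in rows, so rows that repeat a pose let the fingers close. It gives the time, the measured TCP pose, the force and the opening at its end, in the units of the state.
- state(): the state, without advancing time (a new reading comes with each control period).
- grab_frame(name): name is "side" or "top" or "wrist"; returns the picture (400x640x3 uint8, red, green, blue); there is no depth.
- calibration(name): a dict with "K" (3x3 intrinsics, pixels), "R" (3x3) and "t" (3): a world point X has camera coordinates R X + t. Camera axes: x right, y down, z forward; pixel columns grow to the right and rows downward; lengths in m; the calibration is good to about 2 mm. A picture is of the moment at which its call begins: read the wrist's pose just before it. calibration takes no time and is no camera call; for the wrist camera it gives the pose at the moment of the call.
- job_done(): hands the job in, once; it reports no verdict.
The state is a dict: "t": time; "joints": joint angles; "qd": joint speeds; "tau": joint torques, N m; "tool_pos": TCP position; "orientation": TCP orientation; "force": force on the tool from outside, world axes, zero at the start; "ft_torque": the same for the moment, N m; "grip_width": finger opening in m.
Only numpy, scipy, OpenCV 4.12 (cv2) and the standard library are available. Lean on these libraries where they do the work, as an engineer would, in place of code of your own. Each camera call takes 0.05 s, during which the arm holds its last target. There are 200 camera calls.

## Task

The toy digger is parked where the tilting bin comes down. Without picking anything up, push the digger along the shelf until it stands wholly clear of the space the bin swings down into, upright on its tracks. Then push the bin forward, towards the robot, past its balance point so that it drops fully open and stays there by its own weight; leave the car, the jar lid and the dinosaur where they are and finish with the hand away from everything.

Things in the scene. Friction and masses are not known exactly. Their poses are not given: they have to be found in the camera images.
- cradle: Dark steel cradle fixed to the shelf, carrying the bin. Origin on the shelf under the middle of the bin's pivot; -x is the bin's front (roughly to the robot), y runs along the pivot, z up. Base x -75 to +95, y -126 to +126, 12 mm thick; side cheeks 60 mm high, 107 mm at the pivot. Pivot axis 83 mm above the shelf. The shelf behind it is empty.
- bin (a joint): Tilt of the open-topped grey plastic bin (0.48 to 0.78 kg) about its pivot, rad: 0 = shut, upright, resting on its rear stop; grows as the top swings forward to cradle -x; 1.3 = fully open on the front stop. Balance is near 0.35: short of it the bin falls back shut, beyond it it falls open by itself in one to two seconds. Under 2 N at the rim tips it.
- bin_lip (a point): Middle of the bin's front top edge, outer face. Bin: 140 mm deep, 220 mm wide, 170 mm high, walls 4 mm (7 mm in the top 12 mm). Shut: front face 55 mm ahead of the pivot, underside 48 mm and rim 218 mm above the shelf. Swinging open, this edge reaches 146 mm ahead of the pivot and comes down to 66 mm above the shelf, lower than the digger's cab.
- bin_back (a point): Middle of the bin's back top edge, on the outer face: 85 mm behind the pivot and 218 mm above the shelf when shut; moves with the bin. The back face is flat and upright when shut.
- digger: Loose yellow plastic toy digger on black tracks, 0.17 to 0.35 kg, 132 long, 66 wide, 100 mm high; slides, does not roll. Origin under its middle, x along its length to the bucket end. Ends upright and flat: bucket 60 mm wide, 3 to 39 mm up; rear 60 mm wide, up to 55 mm. Starts across the front of the bin, length roughly along cradle y, 130 to 140 mm ahead of the pivot.
- car: Bystander: chrome toy car, 95 x 42 x 39 mm, origin under its middle. Beside the cradle; not to be moved.
- jar_lid: Bystander: green ceramic jar lid with a small knob, 90 mm across, 40 mm high, origin under its middle. Beside the cradle; not to be moved.
- dinosaur: Bystander: glossy orange plastic dinosaur, about 127 x 46 x 100 mm, origin under its belly. Beside the cradle; not to be moved.
Things that resemble listed ones, but are neither listed nor needed, are in the scene too. What is shaped like the digger but blue or turquoise is not meant.

How it is judged:
By the outcome, as a careful person would: the job done as asked, in the order asked, and still so for the second after the job is handed in, with the robot touching nothing.
It also fails if it takes over 54 s, if anything falls off the work surface, if the arm or the gripper's body presses on something with over 40 N, if the wrist force passes 120 N, or if a joint passes its speed limit or range.

## Working session

There is one attempt and no reset: what is moved stays moved. The work goes in short steps, Python scripts to look and compute and a tool call to move; the robot and the scene stay as the last step left them, time stands still between calls to the robot, and variables do not carry over. Pictures are saved under pics/ and viewed, about 8 in all and at most 12, crops included, and the job is handed in when it is done.

Besides the shell and the picture viewer there is one more tool, called after "Call:" as a command line: name --pt "numbers of a row" for each row, then --argument value for the rest. play_rows: Moves the arm, as the interface text tells. Its arguments: {"type":"object","properties":{"deltas":{"type":"array"},"newtons":{"type":"number"}},"required":["deltas"]}

```bash
mkdir -p pics; ls; python3 - <<'E'
from cell import *
import cv2
s=state();print(s['t'],s['tool_pos'],s['orientation'],s['force'],pinch_z)
for n in("side","top"):
    f=grab_frame(n);cv2.imwrite(f"pics/{n}0.png",f[:,:,::-1]);c=calibration(n);print(n,c)
E
```

```text
pics
0.0 [0.25079123 0.51683892 0.21310425] [-1.79896061e+02  1.00949961e-03  1.54117371e+02] [-0.36203485  0.68443929 -0.48469245] 0.0188
side {'K': array([[498.59290184,   0.        , 317.18261814],
       [  0.        , 498.59290184, 195.75374889],
       [  0.        ,   0.        ,   1.        ]]), 'R': array([[ 0.88539003, -0.46431678, -0.02223562],
       [-0.31705129, -0.56820988, -0.75935236],
       [ 0.33994555,  0.67937284, -0.6502996 ]]), 't': array([-0.39990395,  0.35526211,  1.10862778])}
top {'K': array([[479.00784406,   0.        , 319.28228087],
       [  0.        , 479.00784406, 196.13120004],
       [  0.        ,   0.        ,   1.        ]]), 'R': array([[-1.47993909e-03, -9.99965176e-01,  8.21325094e-03],
       [-9.91792036e-01,  4.17653530e-04, -1.27860797e-01],
       [ 1.27852914e-01, -8.33506306e-03, -9.91758115e-01]]), 't': array([0.12180905, 0.56747183, 1.47493569])}
```

View pics/side0.png

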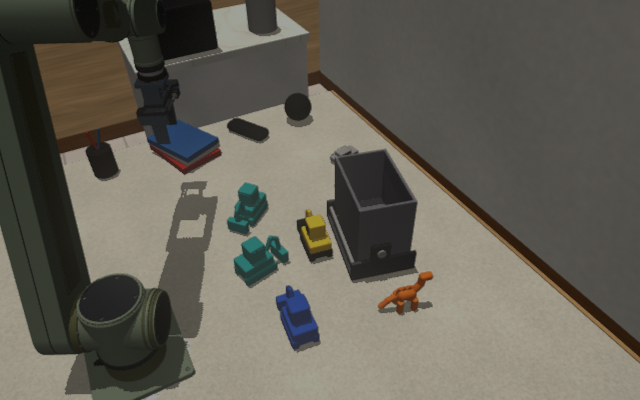

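View pics/top0.png

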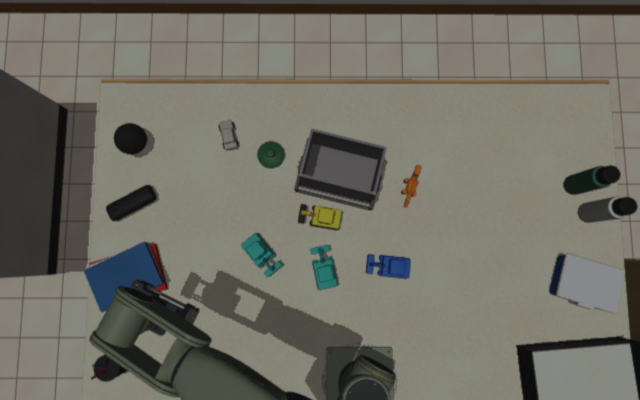

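The side view shows the yellow digger at about (314,235) in front of the grey bin at (375,210). It also shows two turquoise diggers at (250,210) and (258,258), and a blue one at (297,318). In the top view the yellow digger is at (322,216) with its bucket to the left (+y). The bin is at (340,170), the jar lid at (270,154), the car at (228,135) and the dinosaur at (411,185). Four things are digger-shaped, and only the yellow one across the bin's front fits the description. I'll confirm that in an enlarged crop while I measure.

```bash
cat > h.py <<'E'
import numpy as np, cv2
from cell import *
def ray(n,px,z):
    c=calibration(n);R,t,K=c['R'],c['t'],c['K'];o=-R.T@t
    d=R.T@np.linalg.inv(K)@np.array([px[0],px[1],1.]);return o+d*(z-o[2])/d[2]
def proj(n,X):
    c=calibration(n);p=c['K']@(c['R']@np.array(X,float)+c['t']);return p[:2]/p[2]
def mask(f,lo,hi):
    h=cv2.cvtColor(f,cv2.COLOR_RGB2HSV);m=cv2.inRange(h,lo,hi)
    n,l,s,c=cv2.connectedComponentsWithStats(m);i=1+np.argmax(s[1:,4]);return (l==i).astype(np.uint8),s[i],c[i]
YEL=((20,120,70),(34,255,255))
E
python3 - <<'E'
from h import *
f=cv2.imread('pics/top0.png')
cv2.imwrite('pics/crop1.png',cv2.resize(f[110:290,230:430],None,fx=4,fy=4,interpolation=cv2.INTER_CUBIC)[:600])
m,s,c=mask(f[:,:,::-1].copy(),*YEL);print(s,c,cv2.minAreaRect(cv2.findNonZero(m)))
print(ray('top',c,.05))
E
```

```text
[301 206  41  23 574] [324.58536585 216.68292683] ((320.24322509765625, 216.04054260253906), (39.62015914916992, 19.070281982421875), 9.462322235107422)
[0.50137092 0.1050014  0.05      ]
```

View pics/crop1.png

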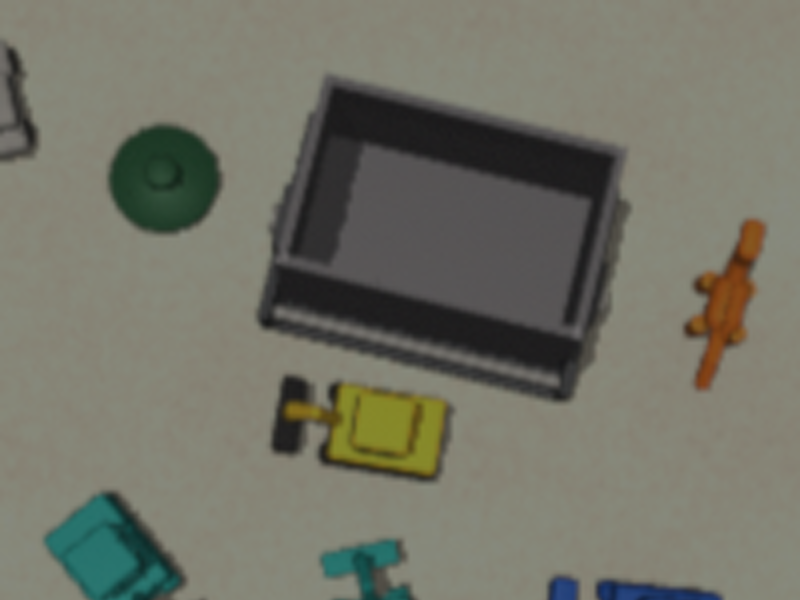

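The crop confirms it. The yellow digger has its bucket end at crop (278,413) and its rear end at (443,438). The bin's rim corners are (330,76), (626,152), (582,335) and (275,260). The jar lid is at (165,178) and the dinosaur at (725,305).

```bash
python3 - <<'E'
from h import *
P=lambda x,y,z:ray('top',(x/4+230,y/4+110),z)
r=[P(*p,.218) for p in((330,76),(626,152),(582,335),(275,260))]
for q in r:print(q.round(4))
bl,br,fr,fl=r
a=(bl+fl-br-fr);a/=np.linalg.norm(a[:2]) # cradle y
xh=np.array([a[1],-a[0],0]);bk=(bl+br)/2;ft=(fl+fr)/2
print('y axis',a,'yaw',np.degrees(np.arctan2(-a[0],a[1])),'depth',(bk-ft)@xh,'w',(fl-fr)@a)
piv=((bk-.085*xh)+(ft+.055*xh))/2;piv[2]=0
print('pivot',piv)
C=lambda p:(((p-piv)@xh*1000).round(),((p-piv)@a*1000).round())
b=P(278,413,.03);e=P(443,438,.05)
print('bucket',b,C(b),'rear',e,C(e),'len',np.linalg.norm((b-e)[:2]),'dir',np.degrees(np.arctan2((b-e)[1],(b-e)[0])))
for n,p,z in(('lid',(165,178),.02),('dino',(725,305),.05),('teal1',(105,495),.06),('teal1top',(182,580),.05),('teal2',(400,545),.03),('blue',(565,580),.05),('lidlow',(165,232),.01)):
  q=P(*p,z);print(n,q.round(3),C(q))
s=state();print(s['tool_pos'],s['joints'])
E
```

```text
[0.7351 0.1417 0.218 ]
[ 0.6804 -0.0663  0.218 ]
[ 0.5507 -0.0332  0.218 ]
[0.6035 0.1799 0.218 ]
y axis [0.24722998 0.96895683 0.        ] yaw -14.313657176738246 depth 0.1354276477110541 w 0.21958317437826164
pivot [0.62790091 0.05920668 0.        ]
bucket [0.51398968 0.1836357  0.03      ] (np.float64(-141.0), np.float64(92.0)) rear [0.49255779 0.0548109  0.05      ] (np.float64(-130.0), np.float64(-38.0)) len 0.13059538385830036 dir 80.55451588391351
lid [0.705 0.276 0.02 ] (np.float64(21.0), np.float64(229.0))
dino [ 0.597 -0.167  0.05 ] (np.float64(26.0), np.float64(-227.0))
teal1 [0.448 0.315 0.06 ] (np.float64(-237.0), np.float64(204.0))
teal1top [0.383 0.256 0.05 ] (np.float64(-286.0), np.float64(130.0))
teal2 [0.41  0.088 0.03 ] (np.float64(-218.0), np.float64(-26.0))
blue [ 0.383 -0.038  0.05 ] (np.float64(-213.0), np.float64(-155.0))
lidlow [0.663 0.276 0.01 ] (np.float64(-20.0), np.float64(219.0))
[0.25083889 0.51689764 0.2131988 ] [ 6.29672993e+01  1.83480637e+01  8.97001090e+01 -8.28170681e-04
  7.20432410e+01 -1.14524920e+00]
```

Call:
play_rows --pt "-0.1 -0.085 0 -6 255" --pt "-0.2 -0.17 0 -12 255" --pt "-0.3 -0.255 0 -16.4 255" --pt "-0.437 -0.372 0 -16.4 255" --pt "-0.437 -0.372 0 -16.4 255" --pt "-0.437 -0.372 0 -16.4 255" --pt "-0.437 -0.372 0 -16.4 255" --pt "-0.437 -0.372 0 -16.4 255" --pt "-0.437 -0.372 0 -16.4 255" --pt "-0.437 -0.372 0 -16.4 255" --pt "-0.437 -0.372 0 -16.4 255" --pt "-0.437 -0.372 0 -16.4 255" --pt "-0.437 -0.372 0 -16.4 255" --pt "-0.437 -0.372 0 -16.4 255" --pt "-0.437 -0.372 0 -16.4 255" --pt "-0.437 -0.372 0 -16.4 255" --pt "-0.437 -0.372 0 -16.4 255" --pt "-0.437 -0.372 0 -16.4 255"

```text
t: 1.6
tool_pos: [0.4809, -0.0075, 0.2136]
orientation: [-179.9, -0.1, 170.6]
force: [-0.2, -0.5, -0.3]
grip_width: 0.0004
```

```bash
python3 - <<'E'
from h import *
s=state();print(s['t'],s['tool_pos'],s['orientation'],s['force'],s['grip_width'])
f=grab_frame('side');cv2.imwrite('pics/side1.png',cv2.resize(f[80:380,180:480],None,fx=2,fy=2,interpolation=cv2.INTER_CUBIC)[:,:,::-1])
E
```

```text
1.6 [ 0.48092825 -0.00750762  0.21360554] [-1.79931329e+02 -7.48631275e-02  1.70585430e+02] [-0.18962302 -0.54763386 -0.33973351] 0.0003993180790821285
```

View pics/side1.png

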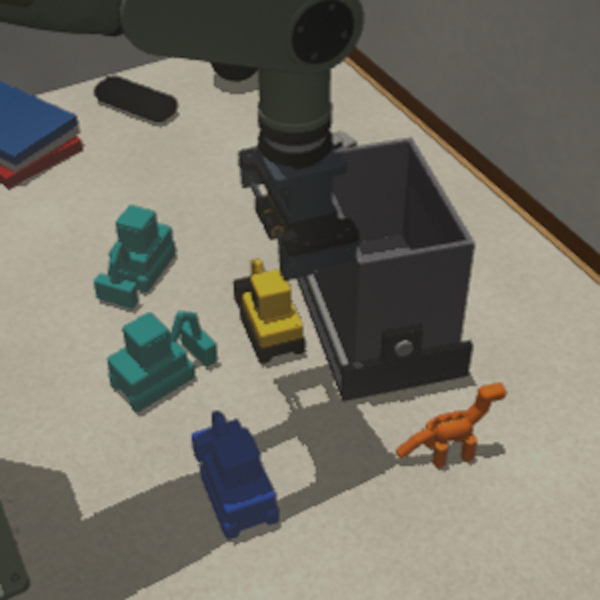

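The side crop shows the hand above the spot behind the digger's rear, its long side along the digger, clear of the bin and the blue toy. I'll descend there.

Call:
play_rows --pt "0 0 0.03 0 255" --pt "0 0 0.06 0 255" --pt "0 0 0.09 0 255" --pt "0 0 0.12 0 255" --pt "0 0 0.15 0 255" --pt "0 0 0.17 0 255" --pt "0 0 0.178 0 255" --pt "0 0 0.178 0 255" --pt "0 0 0.178 0 255" --pt "0 0.01 0.178 0 255" --pt "0 0.02 0.178 0 255" --pt "0 0.03 0.178 0 255" --pt "0 0.038 0.178 0 255" --pt "0 0.046 0.178 0 255" --pt "0 0.054 0.178 0 255" --pt "0 0.062 0.178 0 255" --pt "0 0.07 0.178 0 255" --pt "0 0.078 0.178 0 255" --pt "0 0.086 0.178 0 255" --pt "0 0.094 0.178 0 255"

```text
t: 3.32
tool_pos: [0.4962, 0.0858, 0.0356]
orientation: [-179.9, -0.1, 170.6]
force: [-0.4, -1.9, 2.3]
grip_width: 0.0007
```

```bash
python3 - <<'E'
from h import *
s=state();print(s['t'],s['tool_pos'],s['force'])
a=grab_frame('side')[100:350,180:480];b=grab_frame('top')[110:290,230:430]
z=lambda i:cv2.resize(i,(400,int(400*i.shape[0]/i.shape[1])),interpolation=cv2.INTER_CUBIC)
a,b=z(a),z(b);h=max(len(a),len(b));p=lambda i:np.pad(i,((0,h-len(i)),(0,0),(0,0)))
cv2.imwrite('pics/p2.png',np.hstack([p(a),p(b)])[:,:,::-1])
E
```

```text
3.3167 [0.4962192  0.08580686 0.03563294] [-0.35639848 -1.87591092  2.30139578]
```

View pics/p2.png

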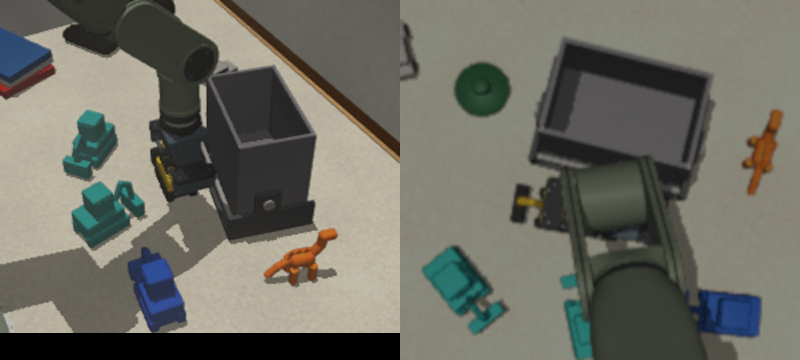

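The digger is sliding straight, with its bucket now at crop (520,203), and the cab is clear under the hand. I'll keep pushing.

Call:
play_rows --pt "0 0.008 0 0 255" --pt "0 0.016 0 0 255" --pt "0 0.024 0 0 255" --pt "0 0.032 0 0 255" --pt "0 0.04 0 0 255" --pt "0 0.048 0 0 255" --pt "0 0.056 0 0 255" --pt "0 0.064 0 0 255" --pt "0 0.072 0 0 255" --pt "0 0.08 0 0 255" --pt "0 0.08 0 0 255"

```text
t: 4.33
tool_pos: [0.5101, 0.1672, 0.0356]
orientation: [180.0, 0.0, 170.7]
force: [-0.1, -0.3, -1.0]
grip_width: 0.0005
```

```bash
python3 - <<'E'
from h import *
s=state();print(s['t'],s['tool_pos'],s['force'])
a=grab_frame('side')[100:350,180:480];b=grab_frame('top')[110:290,210:410]
z=lambda i:cv2.resize(i,(400,int(400*i.shape[0]/i.shape[1])),interpolation=cv2.INTER_CUBIC)
a,b=z(a),z(b);h=max(len(a),len(b));p=lambda i:np.pad(i,((0,h-len(i)),(0,0),(0,0)))
cv2.imwrite('pics/p3.png',np.hstack([p(a),p(b)])[:,:,::-1])
E
```

```text
4.3333 [0.5100951  0.16716277 0.03557619] [-0.11420954 -0.25143863 -1.01338133]
```

View pics/p3.png

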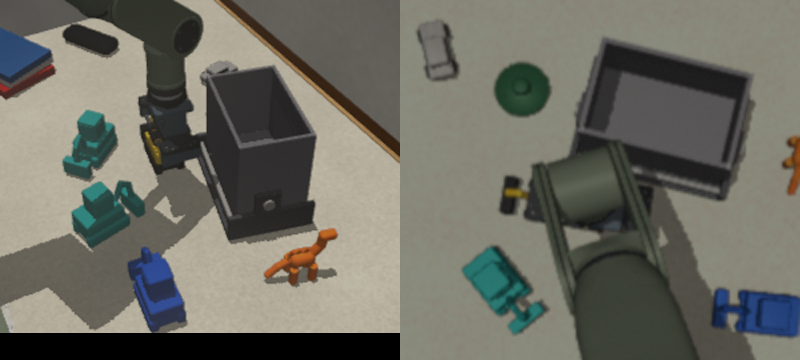

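Still straight, with the bucket at crop (508,195) and clear of the lid and the teal digger. One more push of 75 mm, then back off and rise.

Call:
play_rows --pt "0 0.008 0 0 255" --pt "0 0.016 0 0 255" --pt "0 0.024 0 0 255" --pt "0 0.032 0 0 255" --pt "0 0.04 0 0 255" --pt "0 0.048 0 0 255" --pt "0 0.056 0 0 255" --pt "0 0.064 0 0 255" --pt "0 0.07 0 0 255" --pt "0 0.075 0 0 255" --pt "0 0.075 0 0 255" --pt "0 0.06 0 0 255" --pt "0 0.04 0 0 255" --pt "0 0.04 -0.03 0 255" --pt "0 0.04 -0.07 0 255" --pt "0 0.04 -0.11 0 255" --pt "0 0.04 -0.15 0 255" --pt "0 0.04 -0.19 0 255" --pt "0 0.04 -0.23 0 255" --pt "0 0.04 -0.26 0 255"

```text
t: 6.1
tool_pos: [0.5163, 0.2044, 0.2994]
orientation: [179.9, 0.2, 170.6]
force: [-0.0, 0.1, -0.1]
grip_width: 0.0004
```

```bash
python3 - <<'E'
from h import *
s=state();print(s['t'],s['tool_pos'],s['orientation'],s['force'])
a=grab_frame('side')[100:350,180:480];b=grab_frame('top')[110:290,210:410]
z=lambda i:cv2.resize(i,(400,int(400*i.shape[0]/i.shape[1])),interpolation=cv2.INTER_CUBIC)
a,b=z(a),z(b);h=max(len(a),len(b));p=lambda i:np.pad(i,((0,h-len(i)),(0,0),(0,0)))
cv2.imwrite('pics/p4.png',np.hstack([p(a),p(b)])[:,:,::-1])
E
```

```text
6.1 [0.51626934 0.20442335 0.29935781] [179.90755038   0.18014594 170.64839151] [-0.02774234  0.14814004 -0.0534673 ]
```

View pics/p4.png

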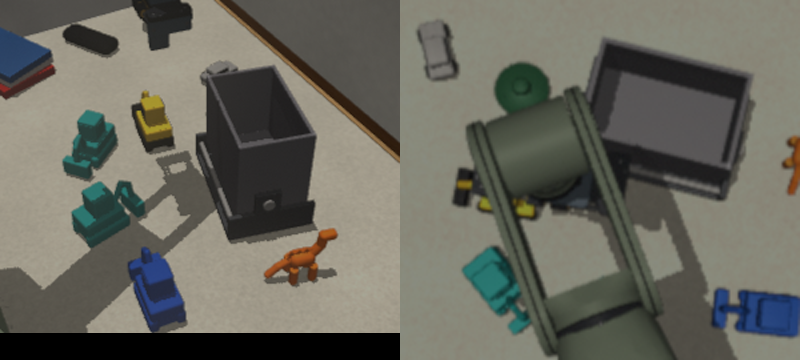

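The digger stands upright on its tracks past the bin's end, with its bucket at top crop (463,187). The lid and car haven't moved. I'll take the hand over the bin to behind it, then measure the digger before tipping.

Call:
play_rows --pt "-0.034 -0.017 0 2 255" --pt "-0.067 -0.034 0 5 255" --pt "-0.1 -0.051 0 5 255" --pt "-0.134 -0.068 0 5 255" --pt "-0.168 -0.085 0 5 255" --pt "-0.2 -0.102 0 5 255" --pt "-0.235 -0.12 0 5 255" --pt "-0.268 -0.137 0 5 255" --pt "-0.268 -0.137 0 5 255" --pt "-0.268 -0.137 0 5 255" --pt "-0.268 -0.137 0 5 255"

```text
t: 7.12
tool_pos: [0.7597, 0.026, 0.3023]
orientation: [179.6, 0.4, 165.6]
force: [-1.1, 0.1, -0.0]
grip_width: 0.0007
```

```bash
python3 - <<'E'
from h import *
s=state();print(s['t'],s['tool_pos'],s['orientation'],s['force'])
f=grab_frame('top');b=f[110:260,200:400]
m,q,c=mask(f,*YEL);print(q,c,cv2.minAreaRect(cv2.findNonZero(m)))
cv2.imwrite('pics/p5.png',cv2.resize(b,None,fx=4,fy=4,interpolation=cv2.INTER_CUBIC)[:,:,::-1])
E
```

```text
7.1167 [0.75970831 0.02602256 0.30229777] [179.6459897    0.38515237 165.60878422] [-1.07422669  0.12575351 -0.03502366]
[238 196  42  23 575] [262.45913043 206.32173913] ((257.8918762207031, 205.64865112304688), (40.4421501159668, 19.070281982421875), 9.462322235107422)
```

View pics/p5.png

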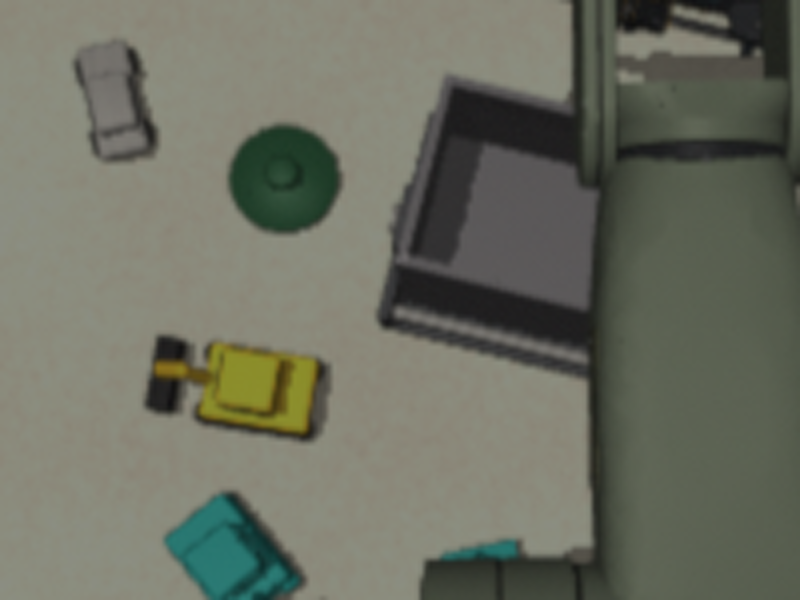

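The digger is fully to the side: its rear is at crop (320,399), about 150 mm along cradle y against the bin's 110. I'll lower the hand behind the bin's back face and push.

Call:
play_rows --pt "0 0 0.03 0 255" --pt "0 0 0.06 0 255" --pt "0 0 0.09 0 255" --pt "0 0 0.107 0 255" --pt "0 0 0.107 0 255" --pt "0 0 0.107 0 255" --pt "0.01 0 0.107 0 255" --pt "0.018 0 0.107 0 255" --pt "0.024 0 0.107 0 255" --pt "0.03 0 0.107 0 255" --pt "0.036 0 0.107 0 255" --pt "0.041 0 0.107 0 255" --pt "0.046 0 0.107 0 255" --pt "0.05 0 0.107 0 255"

```text
t: 8.33
tool_pos: [0.7121, 0.0396, 0.1967]
orientation: [179.6, 0.6, 165.7]
force: [1.6, -0.9, 1.5]
grip_width: 0.0005
```

```bash
python3 - <<'E'
from h import *
s=state();print(s['t'],s['tool_pos'],s['orientation'],s['force'])
a=grab_frame('side')[50:300,250:500]
cv2.imwrite('pics/p6.png',cv2.resize(a,None,fx=2,fy=2,interpolation=cv2.INTER_CUBIC)[:,:,::-1])
E
```

```text
8.3333 [0.71205683 0.03960379 0.19669882] [179.60735994   0.5611356  165.66102506] [ 1.5523449  -0.87639197  1.46153685]
```

View pics/p6.png

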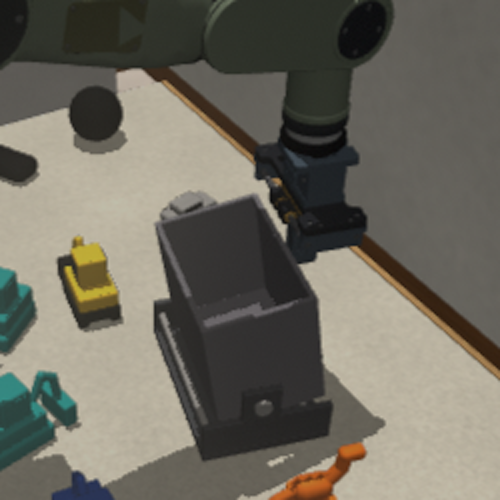

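The finger is on the bin's back face at about crop (300,255), the bin has started to tilt, and the force is small. I'll continue past balance, then withdraw and rise.

Call:
play_rows --pt "0.006 0 0 0 255" --pt "0.012 0 0 0 255" --pt "0.017 0 0 0 255" --pt "0.022 0 0 0 255" --pt "0.026 0 0 0 255" --pt "0.03 0 0 0 255" --pt "0.034 0 0 0 255" --pt "0.038 0 0 0 255" --pt "0.042 0 0 0 255" --pt "0.045 0 0 0 255" --pt "0.045 0 0 0 255" --pt "0.045 0 0 0 255" --pt "0.045 0 0 0 255" --pt "0.045 0 0 0 255" --pt "0.045 0 0 0 255"

```text
t: 9.63
tool_pos: [0.6675, 0.0509, 0.196]
orientation: [179.6, 0.4, 165.7]
force: [0.5, -0.2, 0.7]
grip_width: 0.0005
```

```bash
python3 - <<'E'
from h import *
s=state();print(s['t'],s['tool_pos'],s['orientation'],s['force'])
a=grab_frame('side')[50:300,250:500]
cv2.imwrite('pics/p7.png',cv2.resize(a,None,fx=2,fy=2,interpolation=cv2.INTER_CUBIC)[:,:,::-1])
E
```

```text
9.6333 [0.66749535 0.05093662 0.19601259] [179.62277449   0.4298517  165.66055184] [ 0.54226075 -0.2427764   0.73352928]
```

View pics/p7.png

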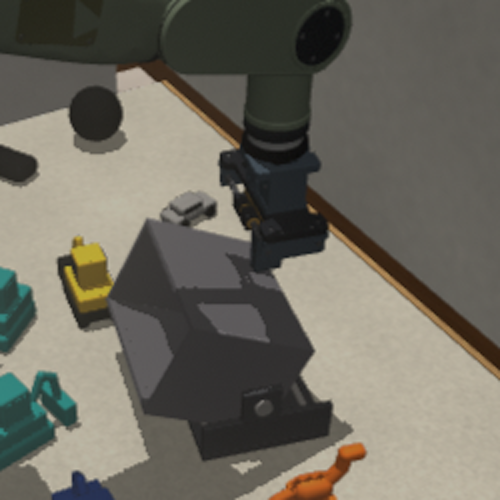

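The bin is falling open away from the finger at crop (255,265). I'll withdraw up and back, and let it settle.

Call:
play_rows --pt "-0.01 0 -0.02 0 255" --pt "-0.03 0 -0.05 0 255" --pt "-0.05 0 -0.08 0 255" --pt "-0.06 0 -0.11 0 255" --pt "-0.06 0 -0.14 0 255" --pt "-0.06 0 -0.16 0 255" --pt "-0.06 0 -0.16 0 255" --pt "-0.06 0 -0.16 0 255" --pt "-0.06 0 -0.16 0 255" --pt "-0.06 0 -0.16 0 255" --pt "-0.06 0 -0.16 0 255" --pt "-0.06 0 -0.16 0 255" --pt "-0.06 0 -0.16 0 255" --pt "-0.06 0 -0.16 0 255" --pt "-0.06 0 -0.16 0 255" --pt "-0.06 0 -0.16 0 255" --pt "-0.06 0 -0.16 0 255" --pt "-0.06 0 -0.16 0 255" --pt "-0.06 0 -0.16 0 255" --pt "-0.06 0 -0.16 0 255"

```text
t: 11.35
tool_pos: [0.7242, 0.0353, 0.3564]
orientation: [179.6, 0.4, 165.7]
force: [-0.0, 0.6, -0.8]
grip_width: 0.0002
```

```bash
python3 - <<'E'
from h import *
s=state();print(s['t'],s['tool_pos'],s['qd'].round(2),s['force'])
f=grab_frame('top');m,q,c=mask(f,*YEL);print('yellow',q,c,'(before 262.46 206.32)')
o=cv2.imread('pics/top0.png')[:,:,::-1].copy()
for n,lo,hi in(('dino',(3,150,80),(15,255,255)),('lid',(60,80,20),(82,255,140))):
  w=slice(110,290),slice(200,440);print(n,mask(o[w].copy(),lo,hi)[1:],mask(f[w].copy(),lo,hi)[1:])
b=f[110:290,200:440];a=grab_frame('side')[100:350,200:480]
z=lambda i:cv2.resize(i,(400,int(400*i.shape[0]/i.shape[1])),interpolation=cv2.INTER_CUBIC)
a,b=z(a),z(b);h=max(len(a),len(b));p=lambda i:np.pad(i,((0,h-len(i)),(0,0),(0,0)))
cv2.imwrite('pics/p8.png',np.hstack([p(a),p(b)])[:,:,::-1])
E
```

```text
11.35 [0.72419686 0.03534378 0.35644916] [ 0.05  0.08 -0.02 -0.    0.07  0.09] [-0.00416446  0.59672167 -0.7790835 ]
yellow [238 196  42  23 573] [262.43106457 206.32460733] (before 262.46 206.32)
dino (array([204,  55,  17,  42, 255], dtype=int32), array([211.40784314,  74.99215686])) (array([204,  55,  17,  42, 252], dtype=int32), array([211.50793651,  74.96825397]))
lid (array([ 58,  32,  26,  25, 514], dtype=int32), array([70.50583658, 44.18093385])) (array([ 58,  32,  26,  25, 513], dtype=int32), array([70.51267057, 44.19883041]))
```

View pics/p8.png

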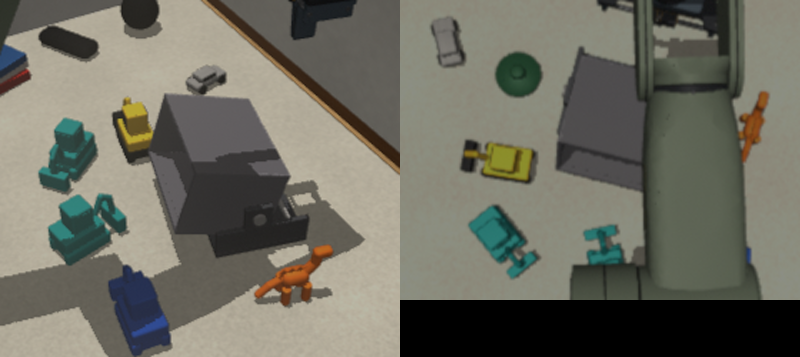

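The bin looks open and settled, the digger, lid and dinosaur haven't moved, and the hand is clear. I'll check the tilt numerically after a short wait.

Call:
play_rows --pt "0 0 -0.02 0 255" --pt "0 0 -0.02 0 255" --pt "0 0 -0.02 0 255" --pt "0 0 -0.02 0 255" --pt "0 0 -0.02 0 255" --pt "0 0 -0.02 0 255"

```text
t: 11.95
tool_pos: [0.7238, 0.0353, 0.3756]
orientation: [179.6, 0.4, 165.7]
force: [0.2, 0.1, 0.1]
grip_width: 0.0004
```

```bash
python3 - <<'E'
from h import *
piv=np.array([.6279,.0592,0]);a=np.array([.2472,.969,0]);xh=np.array([.969,-.2472,0])
for th in(1.1,1.2,1.3):
  for n,x,h in(('back',85,135),('front',-55,135)):
    X=x*np.cos(th)-h*np.sin(th);Z=83+h*np.cos(th)+x*np.sin(th)
    for sy in(-110,110):
      p=piv+X/1e3*xh+sy/1e3*a;p[2]=Z/1e3
      print(th,n,sy,((proj('side',p)-(200,100))*400/280).round(1))
f=grab_frame('side');b=cv2.resize(f[100:350,200:480],(400,357),interpolation=cv2.INTER_CUBIC)
o=cv2.imread('pics/p8.png')[:357,:400,::-1]
print('change on bin',np.abs(b.astype(int)-o)[90:240,150:290].mean())
E
```

```text
1.1 back -110 [211.5 161.1]
1.1 back 110 [177.8  81.4]
1.1 front -110 [173.7 222.4]
1.1 front 110 [146.3 139.6]
1.2 back -110 [203.3 166.6]
1.2 back 110 [170.7  86.5]
1.2 front -110 [173.5 228.3]
1.2 front 110 [146.3 145.3]
1.3 back -110 [195.8 172.6]
1.3 back 110 [164.2  92.1]
1.3 front -110 [174.2 234. ]
1.3 front 110 [147.1 150.9]
change on bin 0.8603650793650793
```

```bash
python3 -c "
from cell import *
print(job_done())"
```

```text
the job is handed in; nothing more can be done
None
```

The job is done and handed in at about 12 s of the 54 s allowed.

- **Digger:** I pushed the yellow digger by its rear about 190 mm along the shelf towards +y. It stands upright with its rear about 150 mm along the pivot axis, against the bin's 110 mm, so it is roughly 40 mm clear.
- **Bin:** I then pushed the bin's back face past balance with closed fingertips. It fell open by itself, and its rim corners match the 1.3 rad projection within a few pixels. It was not moving when I checked again about half a second later.
- **Bystanders:** In the top image, the digger stayed put while the bin dropped, and the lid and dinosaur are within 0.1 px of where they started. I checked the car only by eye, and it looks unmoved.
- **Hand and forces:** The hand finished about 0.38 m up, touching nothing. The force readings stayed under 3 N at every check.

No check failed. The one small disagreement was that the digger's first push looked shorter in the image, about 29 mm against 44 mm expected. The final digger position was measured after the push, so this does not affect it.

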